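Latch the card-index transit case

ROBOT

A 7-joint arm with a two-finger parallel gripper is mounted at the origin on the work surface. World frame = base frame: x ahead of the robot, y to its left, z up, the work surface at z = 0. Lengths are in mm, angles in rad, forces in N, time in s.
With the tool pointing down it reaches from about 400 to 875 mm from the base axis. Payload 4.4 kg.
Tool frame: the origin (TCP) lies at the very end of the fingers, on their centre line; the grasp point (between the pads) lies 19 mm behind it; x points along the fingers, y is the direction in which the jaws open and shut, and the axes are right-handed (so a half turn about x gives the same grasp; the last joint's range is limited). The gripper opens to 85 mm and grips with 20 to 120 N. Pads are 22 mm wide; open, the fingers measure 114 mm over their backs; the gripper's body (76 mm by 85 mm) begins 54 mm behind the grasp point. The pads swing forward as they close: fully open they stand 13 mm farther back than shut.
Start: joints at [1.153, 0.628, 0.038, 1.517, -0.027, 0.996, -0.02], TCP at [224.01, -610.194, 231.313] pointing down, gripper open.
Joint ranges: [-3.06, 3.06], [-0.37, 2.12], [-1.25, 1.32], [0.18, 2.47], [-1.1, 4.24], [0.23, 1.98], [-2.94, 2.94]. Speed limits (rad/s): [2.57, 2.57, 3.14, 3.14, 3.14, 3.14, 3.14].

INTERFACE

Orientations are given as [roll, pitch, yaw] about the fixed x, y, z axes, in that order (R = Rz(yaw) Ry(pitch) Rx(roll)).
In Python, from cell import readout, cams, order gives the robot as it stands. The module is installed in compiled form; this text tells all that it offers.
- The arm moves only by the shell command python3 -m creep 'ROWS'. ROWS is JSON, a list of rows, each a list of 3 entries, a list of its own where there are three numbers: the shift along the tool's x, y, z in units of 10 cm (1.0 is 10 cm), then the turn about the tool's x in units of pi/4 rad (1.0 is pi/4 rad), then the closure, from 0 (fully open) to 1 (shut). In form: [[[x, y, z], spin, gripper], ...]. A call has 1 to 20 rows; each row is the pose to reach, as a shift and turn from the pose commanded when the call began, along the tool's axes at that moment; what a row does not reach only later rows make up. A row lasts 1/10 s, in which the tool goes at most 50 mm and 8.59 degrees, less where a joint would pass 70% of its speed; a pose out of reach is approached as far as the arm can. A call with a number of a shift or a turn outside -1 to 1 is refused whole. A call with a gripper value outside its range is refused whole. The fingers move at their own pace and stop on an object; the grip force is fixed at half the most. Time passes only in rows, so rows that repeat a pose let the fingers close. It gives the time, the measured TCP pose, the force and the opening at its end, in the units of the state.
- readout.read_state(): the state, without advancing time (a new reading comes with each control period).
- cams.get_image(name): name is "scene" or "side" or "wrist"; returns the picture (420x560x3 uint8, blue, green, red); there is no depth.
- cams.get_calibration(name): a dict with "fx", "fy", "cx", "cy" (pixels), "distortion" ([k1, k2, p1, p2, k3] as OpenCV has them; the pictures are not rectified), "R" (3x3) and "t" (3): a world point X has camera coordinates R X + t. Camera axes: x right, y down, z forward; pixel columns grow to the right and rows downward; lengths in mm; the calibration is good to about 2 mm. A picture is of the moment at which its call begins: read the wrist's pose just before it. get_calibration takes no time and is no camera call; for the wrist camera it gives the pose at the moment of the call.
- order.finish_job(): hands the job in, once; it reports no verdict.
The state is a dict: "clock": time; "qpos": joint angles; "qd": joint speeds; "tau": joint torques, N m; "eef_pos": TCP position; "tool_rot": TCP orientation; "force": force on the tool from outside, world axes, zero at the start; "torque": the same for the moment, N m; "width": finger opening in mm.
Only numpy, scipy, OpenCV 4.12 (cv2) and the standard library are available. Lean on these libraries where they do the work, as an engineer would, in place of code of your own. Each camera call takes 0.05 s, during which the arm holds its last target.

TASK

Close the transit case for the archive van: tip the latch lever right over towards the lid, bring its wire loop down over the keeper and press it until the crossbar snaps under the keeper's lip, then swing the lever back and press it fully down so that it draws the lid tight. Finish with a steady push of about 15 N on the top of the closed lever for half a second to bed the seal, never put more than 30 N on the case or its latch, leave the other things on the table and on the case where they are, then let go.

Things in the scene. Friction and masses are not known exactly. Their poses are not given: they have to be found in the camera images.
- case: Dark green card-index transit case standing fixed on the table, with its lid 289 long (x) x 180 wide (y), flat top 150 mm above the table. Origin on the table directly below the latch lever's pivot; its x axis points to the lid end, z up. The case body spans x -170 to 75, the lid x 76 to 119 when shut. The latch lies along x on the middle of the top (y = 0); its base plate is 3 mm thick.
- latch_pivot (a point): The pivot axis of the latch lever (along the case's y), 168 mm above the table, 18 mm above the case top. Axes as the case.
- lever: Steel latch lever: plate 34 wide, 6 thick, from the pivot (its origin) along its -x to a rolled end 75 mm off; the face to press is 5 mm to its +z side. Its angle a: 0 = flat, pointing away from the lid (closed, hard stop), 1.57 upright, 1.8 hard stop leaning a little to the lid. Starts at 1.25 to 1.55; friction (2 N at its end) holds it.
- lever_tip (a point): Middle of the lever's rolled end, 75 mm from the pivot, on the upper face; 173 mm above the table when fully closed; 22 mm from the pivot towards the lid at the 1.8 stop. Axes as the lever. With the loop hooked, up to about 10 N near here presses the lever down until, about 0.2 rad before flat, it goes over centre and the load itself then holds it down.
- loop (a joint): Angle in rad of the wire loop against the lever: the loop's elevation above level, from its pin to the crossbar, is this value less the lever's angle a (0 level towards the lid, 1.57 straight up, more leans back from the lid). 0 when all is closed; limit 3.2, where it starts, raised in line with the lever. It swings easily, and falls slowly towards the lid once tipped past upright.
- loop_bar (a point): Middle of the loop's crossbar, 7 mm thick, 53 mm long along the case's y, 105.5 mm from the loop's pin. The pin is on the lever, 18 mm from the pivot (4 mm lower than it when closed). The side wires, 6 mm thick and 46 mm apart, straddle lever and keeper. With the lever at its 1.8 stop the bar fouls the rounded lip by 2 mm and snaps past it; with the lever farther back it cannot pass.
- loop_tab (a point): Middle of the upper face of the loop's black finger tab, 28 wide, 25 long and 5 thick, 14 mm beyond the crossbar. Pressing down here with about 10 N snaps the bar past the lip (the lid gives a little), and it then stops hard on the ledge, 10 mm lower. With the bar on the ledge this point is 119 mm from the pivot towards the lid and 7 mm lower than it.
- lid (a joint): Angle in rad of the fall-front lid, hinged along its lower edge 12 mm above the table: 0 = tight shut. Its springy seal holds it about 0.065 rad open (10 mm at the keeper); shutting it takes about 40 N at the keeper, which the latch must provide.
- keeper (a point): Middle of the keeper's catch face on the lid's top, 164 mm above the table when shut. Axes as the lid's (x away from the case, z up). Steel, 30 mm wide in y, with an upright 6 mm thick on its -x side; its lip, 5 to 11 mm above this point, overhangs 6.5 mm to +x with a rounded nose; the ledge 6 mm under this point reaches 33 mm to +x. The crossbar must lie on the ledge, under the lip's level.
- stamp: Small rubber stamp with wooden grip, 42 high, 26 across, loose on the case top behind the latch. Leave alone. Origin under its middle.
- clip: Dark steel clip 40 x 24 x 14, loose on the case top behind the latch. Leave alone. Origin under its middle.
- clip_tin: Round aluminium tin, 67 across, 40 high, loose on the table beside the case. Leave alone. Origin under its middle.
- rule: Wooden rule 200 x 28 x 4, loose on the table beside the case. Leave alone. Origin under its middle.
- card_box: Open teal card box full of cards, 160 x 120 x 115 high, loose on the table to the left. Leave alone. Origin under its middle.
- tape_roll: Roll of tan tape, 90 across, 25 high, on the table to the right. Leave alone. Origin under its middle.
- bookend: Steel L-shaped bookend, 100 x 90, 130 high, on the table to the right. Leave alone. Origin under its middle.

How it is judged (in metres and radians):
On the way, in this order (a step that is already met when the one before it is completed fails the run):
1. the loop's crossbar lies behind the keeper, below its lip, with the lever still up (x of loop_bar in the frame of keeper between 0 and 0.03 m and z of loop_bar in the frame of keeper below 0.004 m and angle between lever's own z axis and vertical above 0.8 rad), for 0.2 s.
2. the lever is fully down with the lid drawn tight, and is pushed home with at least 8 N (angle between lever's own z axis and vertical below 0.05 rad and value of joint lid below 0.02 rad and contact force between the fingers and lever above 8 N), for 0.2 s.
At the end, for the whole second after the job is handed in: The lever lies flat (within 0.05 rad of its stop), the lid is drawn tight (within 0.02 rad of shut, 3 mm at the keeper), the crossbar is hooked under the keeper's lip, and nothing is touched (angle between lever's own z axis and vertical below 0.05 rad and value of joint lid below 0.02 rad and x of loop_bar in the frame of keeper between 0 and 0.01 m and z of loop_bar in the frame of keeper below 0.004 m).
It fails at once if the robot puts more than 30 N on the case, lid or latch (contact force between any of the fingers, the arm and case above 30 N).
It fails at once if another thing is moved by more than 15 mm (distance of any of stamp, clip, clip_tin, rule, card_box, tape_roll, bookend from where it was at the start of the episode above 0.015 m).
It also fails if it takes over 67 s, if anything falls off the work surface, if the arm or the gripper's body presses on something with over 40 N, if the wrist force passes 120 N, or if a joint passes its speed limit or range.

## Working session

There is one attempt and no reset: what is moved stays moved. The work goes in short steps, Python scripts to look and compute and a shell command to move; the robot and the scene stay as the last step left them, time stands still between calls to the robot, and variables do not carry over. Pictures are saved under pics/ and viewed, and the job is handed in when it is done.

```bash
ls; mkdir -p pics; python3 - <<'E'
from cell import readout,cams
import cv2
print(readout.read_state())
for n in("scene","side","wrist"):
    cv2.imwrite(f"pics/{n}0.png",cams.get_image(n)); c=cams.get_calibration(n); print(n,c)
E
```

```text
pics
{'clock': 0.0, 'qpos': array([ 1.15320635,  0.62935235,  0.03844659,  1.51837754, -0.02701231,
        0.99629154, -0.02001053]), 'qd': array([ 0.00015648,  0.00134428,  0.0013948 , -0.00119336, -0.00058547,
        0.00134947,  0.00044671]), 'tau': array([-5.61645465e-04, -5.63406050e+01,  1.22593280e+00, -1.93440503e+01,
        1.08871562e-02,  1.05068885e-02,  1.09699705e-06]), 'eef_pos': array([ 223.78718137, -609.59167052,  230.3820862 ]), 'tool_rot': array([-1.56128287,  1.56888562,  1.93207858]), 'force': array([-0.2419837 , -0.34184723, -0.22920715]), 'torque': array([-0.00461809, -0.02724891,  0.0099221 ]), 'width': 85.23725142215015}
scene {'fx': 379.8815026094327, 'fy': 379.8815026094327, 'cx': 284.0764719316239, 'cy': 205.99144947793977, 'distortion': array([-0.03577002,  0.        ,  0.        ,  0.        ,  0.        ]), 'R': array([[ 0.32990116,  0.943668  ,  0.02561116],
       [ 0.51091921, -0.15566995, -0.84541612],
       [-0.79380526,  0.29198899, -0.53349381]]), 't': array([-159.80995417, -184.40376072, 1578.1699744 ])}
side {'fx': 537.7524467832076, 'fy': 537.7524467832076, 'cx': 273.50291982459066, 'cy': 209.95535084130893, 'distortion': array([-0.15638379,  0.        ,  0.        ,  0.        ,  0.        ]), 'R': array([[-0.94101887, -0.33824117,  0.00874085],
       [-0.22494702,  0.60610871, -0.76290961],
       [ 0.25274954, -0.71987856, -0.64644608]]), 't': array([ 514.72147591,  218.07930137, 1297.72231264])}
wrist {'fx': 364.61375290532476, 'fy': 364.61375290532476, 'cx': 278.36387144203184, 'cy': 218.2544300528076, 'distortion': array([-0.02855692,  0.        ,  0.        ,  0.        ,  0.        ]), 'R': array([[ 0.34351272, -0.93914619, -0.00185427],
       [-0.89311719, -0.32728591,  0.30858648],
       [-0.29041469, -0.1043473 , -0.95119448]]), 't': array([-648.55891984,  -40.58355585,  381.76303628])}
```

View pics/scene0.png

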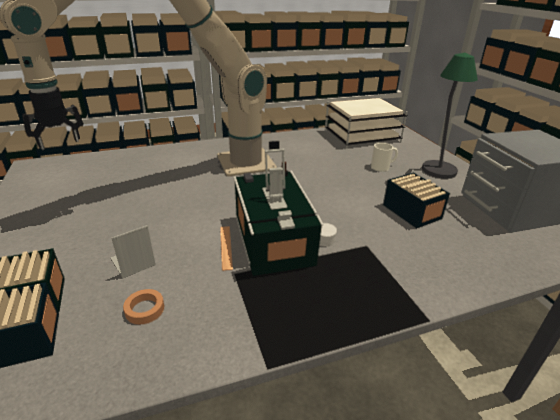

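View pics/side0.png

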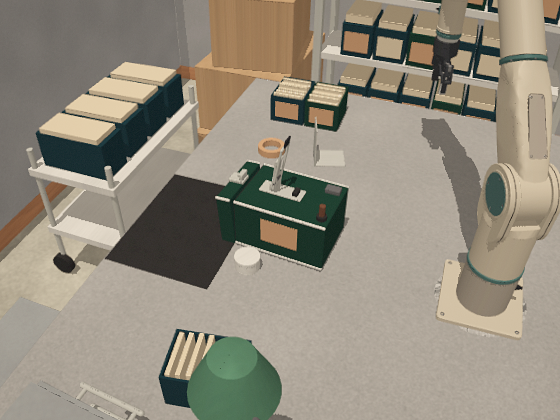

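View pics/wrist0.png

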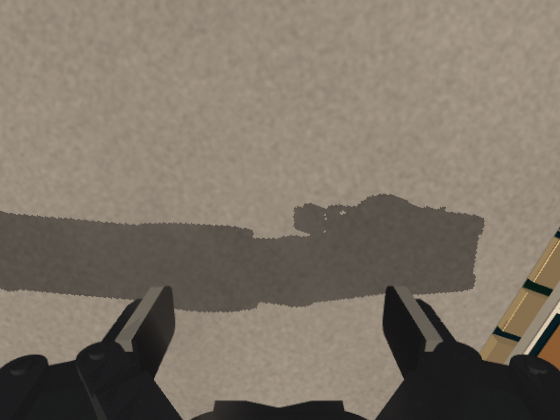

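```bash
python3 - <<'E'
import cv2
a=cv2.imread("pics/scene0.png")[130:280,210:350]; cv2.imwrite("pics/scz.png",cv2.resize(a,None,fx=4,fy=4,interpolation=cv2.INTER_CUBIC)[:600])
a=cv2.imread("pics/side0.png")[125:275,205:360]; cv2.imwrite("pics/siz.png",cv2.resize(a,None,fx=4,fy=4,interpolation=cv2.INTER_CUBIC)[:600])
E
```

```text
(no output)
```

View pics/scz.png

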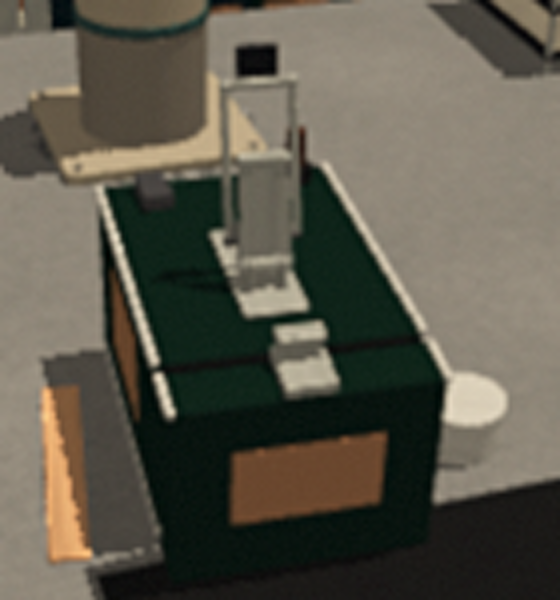

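View pics/siz.png

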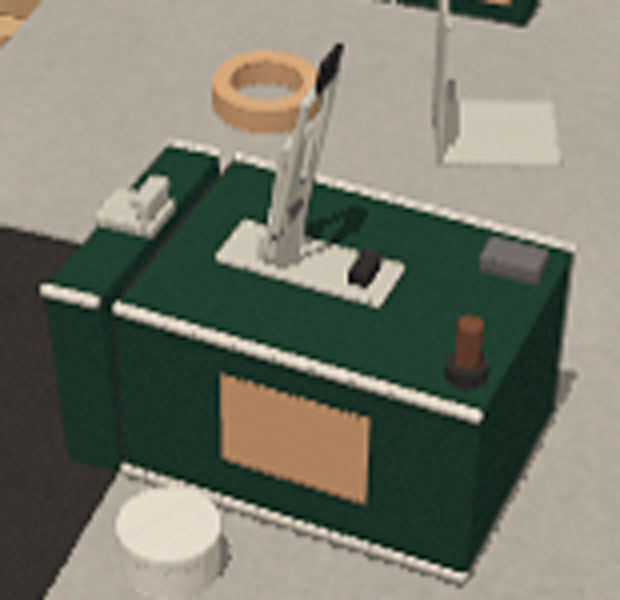

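```bash
cat > h.py <<'E'
import numpy as np,cv2
from cell import readout,cams
def ray(c,p):
    K=np.array([[c['fx'],0,c['cx']],[0,c['fy'],c['cy']],[0,0,1]])
    u=cv2.undistortPoints(np.array([[p]],float),K,c['distortion'])[0,0]
    R=c['R']; return -R.T@c['t'], R.T@np.array([u[0],u[1],1])
def onz(c,p,z):
    o,d=ray(c,p); return o+d*(z-o[2])/d[2]
def tri(obs):
    A=np.zeros((3,3));b=np.zeros(3)
    for c,p in obs:
        o,d=ray(c,p); d=d/np.linalg.norm(d); P=np.eye(3)-np.outer(d,d); A+=P;b+=P@o
    X=np.linalg.solve(A,b)
    return X,[round(float(np.linalg.norm((np.eye(3)-np.outer(*(2*[ray(c,p)[1]/np.linalg.norm(ray(c,p)[1])])))@(X-ray(c,p)[0]))),1) for c,p in obs]
def proj(c,X):
    K=np.array([[c['fx'],0,c['cx']],[0,c['fy'],c['cy']],[0,0,1]])
    return cv2.projectPoints(np.array(X,float).reshape(-1,1,3),cv2.Rodrigues(c['R'])[0],c['t'],K,c['distortion'])[0][:,0]
E
python3 - <<'E'
from h import *
np.set_printoptions(precision=1,suppress=True)
s,d=cams.get_calibration("scene"),cams.get_calibration("side")
S=lambda x,y:(210+x/4-.4,130+y/4-.4); D=lambda x,y:(205+x/4-.4,125+y/4-.4)
pts={'r-':[S(102,190),D(573,247)],'l-':[S(160,368),D(237,157)],'r+':[S(322,168),D(480,415)],'l+':[S(425,340),D(118,308)]}
Cx={'r-':(-170,-90),'l-':(75,-90),'r+':(-170,90),'l+':(75,90)}
L=[];W=[]
for k,(a,b) in pts.items():
    print(k,onz(s,a,150),onz(d,b,150),tri([(s,a),(d,b)]))
    for q in(onz(s,a,150),onz(d,b,150)): L.append(Cx[k]);W.append(q[:2])
L=np.array(L,float);W=np.array(W)
lc,wc=L.mean(0),W.mean(0);H=(L-lc).T@(W-wc);U,_,V=np.linalg.svd(H);R=(U@V).T
t=wc-R@lc;print("yaw",np.arctan2(R[1,0],R[0,0]),"origin",t);print((W-(L@R.T+t)))
print('tab top',tri([(s,S(257,60)),(d,D(330,68))]),'bar', tri([(s,S(260,82)),(d,D(313,105))]))
print('leverend',tri([(s,S(264,155)),(d,D(293,130))]))
print('keeper',tri([(s,S(300,325)),(d,D(152,183))]))
E
```

```text
r- [ 399.  -130.5  150. ] [ 389.2 -127.6  150. ] (array([ 390.4, -129.8,  146.7]), [1.5, 1.5])
l- [ 639.8 -149.5  150. ] [ 628.5 -145.1  150. ] (array([ 631.2, -148.6,  145.5]), [1.7, 1.7])
r+ [412.   41.1 150. ] [402.3  49.9 150. ] (array([403.4,  44.5, 145.2]), [0.1, 0.1])
l+ [659.3  21.8 150. ] [641.1  32.6 150. ] (array([646. ,  26.2, 142.1]), [2.1, 2.1])
yaw -0.0781664303211613 origin [568.7 -54.6]
[[ 6.8  0.5]
 [-3.   3.4]
 [ 3.3  0.8]
 [-8.   5.1]
 [ 5.7 -7.2]
 [-4.   1.5]
 [ 8.8 -7.5]
 [-9.5  3.3]]
tab top (array([533.7, -52.7, 300.7]), [0.9, 0.9]) bar (array([537.9, -47.3, 281.9]), [6.8, 6.8])
leverend (array([558.7, -56.5, 246.1]), [0.6, 0.6])
keeper (array([656.9, -63.8, 176.4]), [0.0, 0.0])
```

```bash
python3 - <<'E'
from h import *
from scipy.spatial.transform import Rotation as Ro
np.set_printoptions(precision=3,suppress=True)
s=readout.read_state();c=cams.get_calibration("wrist")
T=Ro.from_euler('xyz',s['tool_rot']).as_matrix();print(T)
o=-c['R'].T@c['t'];print('cam',o,'in tool',T.T@(o-s['eef_pos']),'cam axes in tool',(T.T@c['R'].T))
print(T.T@(np.array([500,-190,420])-s['eef_pos'])/100)
print(s['clock'])
E
```

```text
[[-0.     0.345 -0.939]
 [ 0.001 -0.939 -0.345]
 [-1.    -0.001 -0.   ]]
cam [ 297.412 -582.538  374.452] in tool [-143.852   -0.399  -78.419] cam axes in tool [[ 0.    -0.309  0.951]
 [ 1.    -0.001 -0.001]
 [ 0.001  0.951  0.309]]
[-1.89  -2.992 -4.039]
0.15
```

```bash
python3 -m creep '[[[-0.3,-0.2,-0.2],0,0.5],[[-0.6,-0.5,-0.5],0,1],[[-0.8,-0.8,-0.8],0,1],[[-0.85,-1,-1],0,1]]'; python3 -m creep '[[[-0.3,-0.3,-0.3],0,1],[[-0.6,-0.6,-0.6],0,1],[[-0.85,-0.85,-0.85],0,1],[[-0.85,-1,-1],0,1]]'; python3 -m creep '[[[0,-0.3,-0.3],0,1],[[0,-0.6,-0.6],0,1],[[0,-0.9,-0.9],0,1],[[0,-1,-1],0,1]]';python3 -m creep '[[[0,-0.3,-0.3],0,1],[[0,-0.6,-0.6],0,1],[[0,-0.9,-0.9],0,1],[[0,-1,-1],0,1]]'; python3 -m creep '[[[0,0,-0.4],0.15,1],[[0,0,-0.8],0.3,1],[[0,0,-1],0.45,1],[[0,0,-1.0],0.55,1],[[0,0,-1.0],0.55,1],[[0,0,-1.0],0.55,1]]'
python3 - <<'E'
from h import *
import pickle
cal=cams.get_calibration("wrist");im=cams.get_image("wrist");cv2.imwrite("pics/w1.png",im);pickle.dump(cal,open("w1.pkl","wb"))
s=readout.read_state();print(s['clock'],s['eef_pos'],s['tool_rot'])
E
```

```text
clock: 0.55
eef_pos: [285.8, -479.9, 318.8]
tool_rot: [2.238, 1.567, -0.549]
force: [-0.8, -1.4, 0.5]
width: 28.1
clock: 0.95
eef_pos: [345.8, -351.4, 405.0]
tool_rot: [2.263, 1.564, -0.523]
force: [-0.2, -0.3, 0.5]
width: -0.2
clock: 1.35
eef_pos: [404.0, -220.4, 401.4]
tool_rot: [-2.327, 1.568, 1.173]
force: [-0.2, -0.2, 0.0]
width: -0.0
clock: 1.75
eef_pos: [462.9, -91.9, 401.2]
tool_rot: [-2.17, 1.568, 1.33]
force: [-0.3, 0.4, 0.7]
width: -0.2
clock: 2.35
eef_pos: [555.2, -62.6, 401.1]
tool_rot: [0.344, 1.57, -2.877]
force: [-1.0, 0.6, 0.6]
width: 0.0
2.4 [555.10281644 -62.72242797 401.33480453] [ 0.63905114  1.57045029 -2.5816098 ]
```

View pics/w1.png

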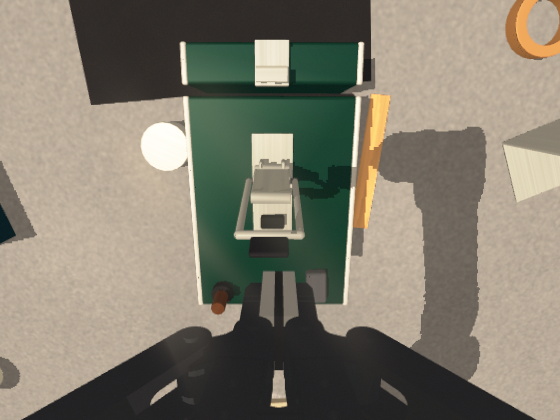

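```bash
python3 - <<'E'
import cv2
a=cv2.imread("pics/w1.png")[30:270,175:375]; cv2.imwrite("pics/w1z.png",cv2.resize(a[:,:],None,fx=3,fy=3,interpolation=cv2.INTER_CUBIC)[:600])
E
```

```text
(no output)
```

View pics/w1z.png

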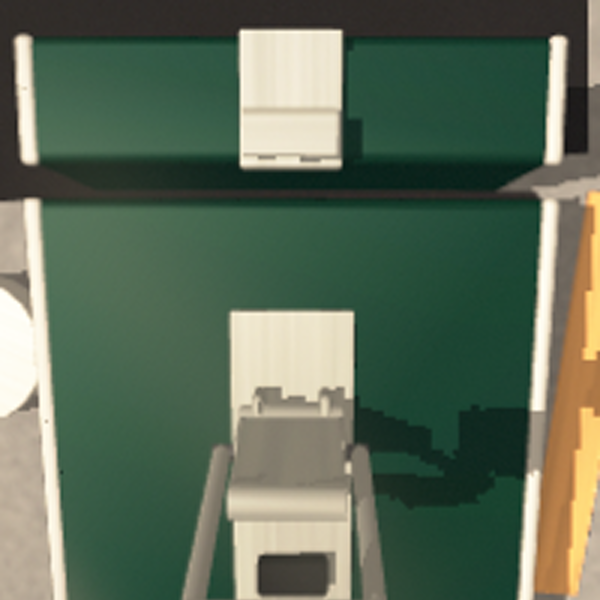

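```bash
python3 - <<'E'
from h import *
import pickle
np.set_printoptions(precision=1,suppress=True)
c=pickle.load(open("w1.pkl","rb"))
Z=lambda x,y:(175+x/3-.33,30+y/3-.33)
P={'l+':Z(26,200),'l-':Z(557,200),'r+':(200,303),'r-':(348.5,303)}
Cx={'r-':(-170,-90),'l-':(75,-90),'r+':(-170,90),'l+':(75,90)}
L=[];W=[]
for k,p in P.items():
    q=onz(c,p,151);print(k,q);L.append(Cx[k]);W.append(q[:2])
L=np.array(L,float);W=np.array(W)
lc,wc=L.mean(0),W.mean(0);H=(L-lc).T@(W-wc);U,_,V=np.linalg.svd(H);R=(U@V).T
t=wc-R@lc;yaw=np.arctan2(R[1,0],R[0,0]);print("yaw",yaw,"origin",t);print((W-(L@R.T+t)))
f=lambda q:R.T@(q[:2]-t)
print('baseplate lid end',[f(onz(c,Z(*p),153)) for p in((230,311),(354,311))])
print('keeper lip front',[f(onz(c,Z(*p),173)) for p in((240,108),(342,108))],'back top',[f(onz(c,Z(*p),175)) for p in((240,155),(342,155))],'front ledge',[f(onz(c,Z(*p),156)) for p in((240,30),(342,30))])
print('lever end y',[f(onz(c,Z(*p),243)) for p in((228,487),(350,490))])
o,d=ray(c,(269.5,235)); o2,d2=ray(c,Z(289,490))
# intersect with case plane y=0
for o,d in((o,d),(o2,d2)):
    n=R[:,1]; k=(n@(t-o[:2]))/(n@d[:2]) if abs(n@d[:2])>1e-9 else 0
    for z in (235,240,245,270,280,285,290,295): 
        q=o+d*(z-o[2])/d[2];print(z,f(q),end=' ')
    print()
pickle.dump((R,t),open("case.pkl","wb"))
E
```

```text
l+ [644.9  28.7 151. ]
l- [ 630.4 -152.9  151. ]
r+ [403.7  46.7 151. ]
r- [ 389.2 -135.8  151. ]
yaw -0.075242967724086 origin [564.4 -56.9]
[[-1.1  1.5]
 [-2.1 -0.6]
 [ 2.   1.1]
 [ 1.1 -1.9]]
baseplate lid end [array([36.2, 22.2]), array([ 36. , -21.3])]
keeper lip front [array([100.9,  15.9]), array([100.7, -16.4])] back top [array([86.7, 16.1]), array([ 86.6, -16.4])] front ledge [array([126. ,  16.4]), array([125.8, -16.7])]
lever end y [array([-5. , 17.4]), array([ -6.1, -17.2])]
235 [-47.2   2.1] 240 [-45.3   2. ] 245 [-43.4   1.8] 270 [-34.    1.1] 280 [-30.2   0.8] 285 [-28.3   0.7] 290 [-26.4   0.6] 295 [-24.6   0.4] 
235 [-8.   0.3] 240 [-6.7  0.2] 245 [-5.5  0.1] 270 [ 0.8 -0.5] 280 [ 3.3 -0.7] 285 [ 4.5 -0.8] 290 [ 5.8 -0.9] 295 [ 7. -1.]
```

```bash
cat >> h.py <<'E'
import pickle
from scipy.spatial.transform import Rotation as Ro
def where(*targets):
    np.set_printoptions(precision=3,suppress=True)
    R,t=pickle.load(open("case.pkl","rb"))
    s=readout.read_state();T=Ro.from_euler('xyz',s['tool_rot']).as_matrix();p=s['eef_pos']
    q=R.T@(p[:2]-t); ty=T[:2,1]; cy=-R[:,1]
    print('t',round(s['clock'],2),'tcp in case',q,p[2],'F',s['force'],'yawerr tool y vs -case y',np.arctan2(ty[1],ty[0])-np.arctan2(cy[1],cy[0]))
    C=np.eye(3);C[:2,:2]=R
    print('case x,z in tool',(T.T@C)[:,0],(T.T@C)[:,2])
    for g in targets:
        w=np.append(R@np.array(g[:2])+t,g[2]);print(g,(T.T@(w-p))/100)
E
python3 - <<'E'
from h import *
where((-75,0,400),(-75,0,280),(15,0,280))
E
```

```text
t 2.4 tcp in case [-8.86  -6.503] 401.3348045250453 F [-0.003 -0.062 -0.676] yawerr tool y vs -case y -0.0038252862805570054
case x,z in tool [-0.    -0.004 -1.   ] [-1.  0.  0.]
(-75, 0, 400) [ 0.014 -0.063  0.662]
(-75, 0, 280) [ 1.214 -0.063  0.661]
(15, 0, 280) [ 1.213 -0.066 -0.239]
```

```bash
python3 -m creep '[[[0,-0.06,0.35],0,1],[[0.0,-0.06,0.7],0,1],[[0.4,-0.06,0.7],0,1],[[0.8,-0.06,0.7],0,1],[[0.9,-0.06,0.7],0,1]]'; python3 -m creep '[[[0.3,0,0],0,1],[[0.31,0,-0.15],0,1],[[0.31,0,-0.3],0,1],[[0.31,0,-0.45],0,1],[[0.31,0,-0.6],0,1],[[0.31,0,-0.75],0,1],[[0.31,0,-0.9],0,1],[[0.31,0,-0.9],0,1]]'
python3 - <<'E'
from h import *
cv2.imwrite("pics/si2.png",cv2.resize(cams.get_image("side")[105:275,195:360],None,fx=3.5,fy=3.5,interpolation=cv2.INTER_CUBIC)); where()
E
```

```text
clock: 2.9
eef_pos: [483.2, -51.2, 308.6]
tool_rot: [0.056, 1.565, 3.118]
force: [0.2, 0.3, -0.0]
width: 0.1
clock: 3.7
eef_pos: [578.1, -58.4, 281.2]
tool_rot: [-3.048, 1.568, 0.014]
force: [0.2, -0.1, -0.5]
width: -0.2
t 3.75 tcp in case [12.326 -0.455] 280.98496771540755 F [-0.157 -0.112 -0.51 ] yawerr tool y vs -case y -0.004995030006279766
case x,z in tool [ 0.001 -0.005 -1.   ] [-1.    -0.    -0.001]
```

View pics/si2.png

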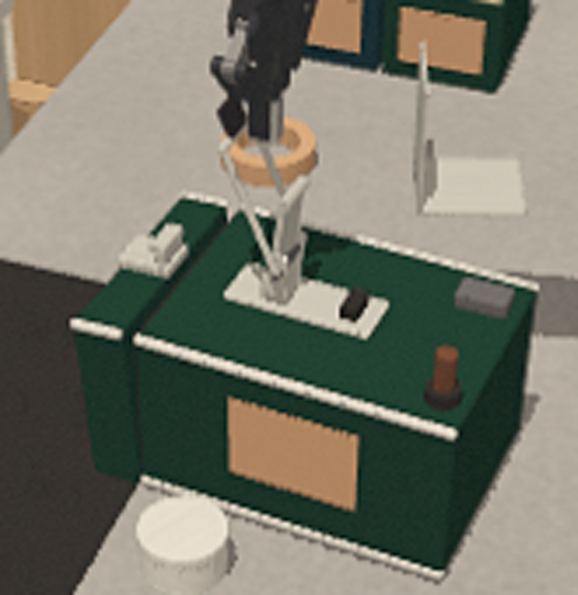

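```bash
python3 -m creep '[[[0,0,0.4],0,1],[[0,0,0.7],0,1],[[0.3,0,0.7],0,1],[[0.55,0,0.7],0,1],[[0.55,0,0.5],0,1],[[0.55,0,0.3],0,1],[[0.55,0,0.22],0,1],[[0.55,0,0.17],0,1],[[0.55,0,0.14],0,1],[[0.55,0,0.14],0,1]]'; python3 - <<'E'
from h import *
where()
E
```

```text
clock: 4.75
eef_pos: [561.5, -57.0, 225.4]
tool_rot: [0.27, 1.57, -2.952]
force: [-0.3, -0.0, -0.7]
width: -0.0
t 4.75 tcp in case [-2.945 -0.336] 225.3807514892924 F [-0.289 -0.034 -0.733] yawerr tool y vs -case y -0.005018303565240911
case x,z in tool [-0.001 -0.005 -1.   ] [-1.     0.     0.001]
```

```bash
python3 -m creep '[[[0,0,-0.02],0,1],[[0,0,-0.04],0,1],[[0,0,-0.05],0,1],[[0,0,-0.05],0,1]]';  python3 - <<'E'
from h import *
cv2.imwrite("pics/si3.png",cv2.resize(cams.get_image("side")[105:275,195:360],None,fx=3.5,fy=3.5,interpolation=cv2.INTER_CUBIC)); where()
E
```

```text
clock: 5.15
eef_pos: [566.4, -57.3, 225.1]
tool_rot: [0.078, 1.569, 3.139]
force: [-2.3, 0.3, -2.3]
width: -0.2
t 5.2 tcp in case [ 2.018 -0.254] 225.0946447170183 F [-2.905 -0.134 -1.332] yawerr tool y vs -case y -0.004949045201650071
case x,z in tool [-0.001 -0.005 -1.   ] [-1.     0.     0.001]
```

View pics/si3.png

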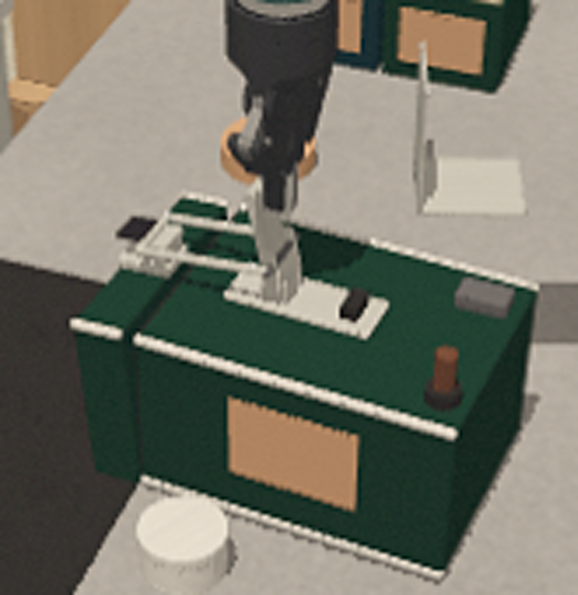

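```bash
python3 -m creep '[[[0,0,-0.02],0,1],[[0,0,-0.03],0,1],[[0,0,-0.03],0,1]]'; python3 -m creep '[[[0,0,-0.02],0,1],[[0,0,-0.03],0,1],[[0,0,-0.03],0,1]]';python3 -m creep '[[[0,0,-0.02],0,1],[[0,0,-0.02],0,1],[[0,0,-0.02],0,1]]'
```

```text
clock: 5.5
eef_pos: [566.6, -57.3, 225.0]
tool_rot: [0.046, 1.564, 3.107]
force: [-9.9, 0.9, 4.8]
width: -0.1
clock: 5.8
eef_pos: [566.8, -57.3, 224.9]
tool_rot: [0.046, 1.558, 3.108]
force: [-15.8, 1.6, 9.5]
width: 0.3
clock: 6.1
eef_pos: [567.0, -57.4, 224.9]
tool_rot: [0.048, 1.554, 3.109]
force: [-20.2, 1.2, 12.2]
width: 0.1
```

```bash
python3 -m creep '[[[0,0,0.15],0,1],[[0,0,0.45],0,1],[[-0.4,0,0.5],0,1],[[-0.8,0,0.5],0,1],[[-1,0,0.3],0,1],[[-1,0,0.0],0,1]]'; python3 -m creep '[[[-0.3,0,-0.2],0,1],[[-0.3,0,-0.5],0,1],[[-0.3,0,-0.6],0,1],[[-0.3,0,-0.6],0,1],[[-0.3,0,-0.6],0,1]]'; python3 - <<'E'
from h import *
cal=cams.get_calibration("wrist");im=cams.get_image("wrist");cv2.imwrite("pics/w2.png",im);pickle.dump(cal,open("w2.pkl","wb"))
cv2.imwrite("pics/si4.png",cv2.resize(cams.get_image("side")[105:275,195:360],None,fx=3.5,fy=3.5,interpolation=cv2.INTER_CUBIC)); where()
E
```

```text
clock: 6.7
eef_pos: [578.1, -57.9, 330.7]
tool_rot: [-3.121, 1.56, -0.06]
force: [0.1, -0.3, 0.0]
width: 0.1
clock: 7.2
eef_pos: [634.9, -62.6, 355.4]
tool_rot: [-2.769, 1.57, 0.292]
force: [-0.1, -0.3, -0.3]
width: -0.2
t 7.3 tcp in case [70.151 -0.498] 355.6042771385005 F [-0.128 -0.548  0.115] yawerr tool y vs -case y -0.004854929398371732
case x,z in tool [ 0.    -0.005 -1.   ] [-1.  0. -0.]
```

View pics/w2.png

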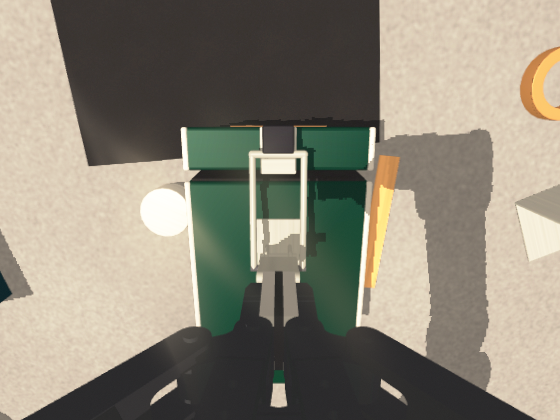

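View pics/si4.png

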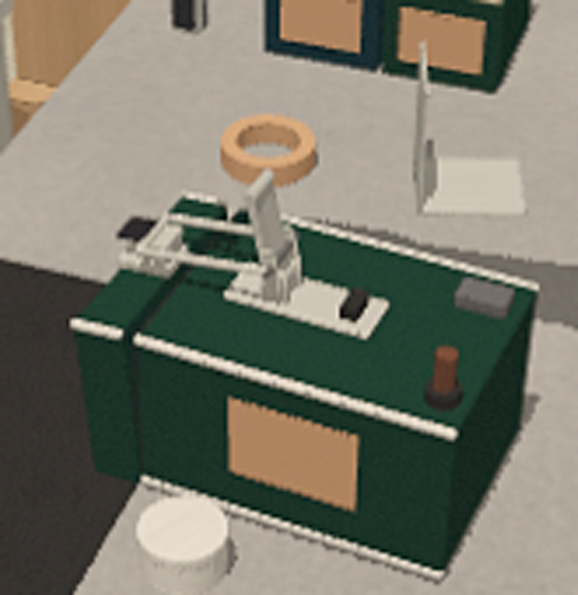

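```bash
python3 - <<'E'
from h import *
c=pickle.load(open("w2.pkl","rb"));R,t=pickle.load(open("case.pkl","rb"))
for n,p in(("tab near",(278,152)),("tab far",(278,126)),("L",(262,139)),("R",(295,139)),("bar L",(249,155)),("bar R",(308,155)),('body corner+',(187,183)),('body corner-',(370,183))):
    for z in((150,) if 'body' in n else (172,180)): print(n,z,R.T@(onz(c,p,z)[:2]-t))
where((121,0,200),(121,0,185))
E
```

```text
tab near 172 [1.05041992e+02 9.70446410e-02]
tab near 180 [1.06115198e+02 7.60774345e-02]
tab far 172 [ 1.27636561e+02 -4.28275606e-02]
tab far 180 [ 1.28157425e+02 -6.03754827e-02]
L 172 [116.54014384  14.14762517]
L 180 [117.33226853  13.78318064]
R 172 [116.37101003 -14.97635126]
R 180 [117.16726933 -14.62883763]
bar L 172 [102.53504761  26.04510722]
bar L 180 [103.66953773  25.38981953]
bar R 172 [102.23054241 -26.70864586]
bar R 180 [103.37247639 -26.0743272 ]
body corner+ 150 [72.56798468 89.38142034]
body corner- 150 [ 71.54604683 -89.63936537]
t 7.3 tcp in case [70.151 -0.498] 355.6042771385005 F [-0.128 -0.548  0.115] yawerr tool y vs -case y -0.004854929398371732
case x,z in tool [ 0.    -0.005 -1.   ] [-1.  0. -0.]
(121, 0, 200) [ 1.556 -0.007 -0.508]
(121, 0, 185) [ 1.706 -0.007 -0.508]
```

```bash
python3 -m creep '[[[0.3,0,-0.3],0,1],[[0.6,0,-0.49],0,1],[[1,0,-0.49],0,1],[[1,0,-0.49],0,1]]'; python3 -m creep '[[[0.3,0,0],0,1],[[0.55,0,0],0,1],[[0.65,0,0],0,1],[[0.7,0,0],0,1],[[0.7,0,0],0,1]]'; python3 - <<'E'
from h import *
where()
E
```

```text
clock: 7.7
eef_pos: [679.6, -66.5, 249.6]
tool_rot: [0.023, 1.559, 3.085]
force: [-1.1, -0.4, -1.7]
width: -0.2
clock: 8.2
eef_pos: [684.1, -66.7, 186.6]
tool_rot: [-3.131, 1.569, -0.07]
force: [0.1, -0.3, 0.5]
width: 0.1
t 8.2 tcp in case [120.09   -0.805] 186.62092838132227 F [ 0.132 -0.323  0.511] yawerr tool y vs -case y -0.005023542301660244
case x,z in tool [ 0.002 -0.005 -1.   ] [-1.    -0.    -0.002]
```

```bash
python3 -m creep '[[[0.03,0,0],0,1],[[0.06,0,0],0,1],[[0.06,0,0],0,1]]'; python3 -m creep '[[[0.02,0,0],0,1],[[0.04,0,0],0,1],[[0.04,0,0],0,1]]'; python3 -m creep '[[[0.02,0,0],0,1],[[0.03,0,0],0,1],[[0.03,0,0],0,1]]'
```

```text
clock: 8.5
eef_pos: [683.7, -66.7, 179.5]
tool_rot: [3.108, 1.571, -0.114]
force: [-0.9, 0.2, 0.4]
width: 0.1
clock: 8.8
eef_pos: [683.8, -66.7, 175.5]
tool_rot: [-3.113, 1.57, -0.051]
force: [0.4, 0.8, 0.8]
width: 0.1
clock: 9.1
eef_pos: [683.5, -66.7, 171.9]
tool_rot: [-0.006, 1.57, 3.055]
force: [0.2, 0.8, -0.1]
width: 0.4
```

```bash
python3 -m creep '[[[0.02,0,0],0,1],[[0.02,0,0],0,1]]'; python3 -m creep '[[[0.02,0,0],0,1],[[0.02,0,0],0,1]]'; python3 -m creep '[[[0.02,0,0],0,1],[[0.02,0,0],0,1]]'
```

```text
clock: 9.3
eef_pos: [683.4, -66.7, 169.7]
tool_rot: [-0.043, 1.57, 3.018]
force: [-0.6, 0.6, -0.6]
width: 0.0
clock: 9.5
eef_pos: [683.4, -66.7, 167.9]
tool_rot: [-0.035, 1.57, 3.026]
force: [0.8, -0.2, -1.0]
width: -0.3
clock: 9.7
eef_pos: [683.5, -66.7, 166.0]
tool_rot: [0.025, 1.57, 3.087]
force: [-0.7, -0.3, -0.3]
width: 0.1
```

```bash
python3 - <<'E'
from h import *
cv2.imwrite("pics/si5.png",cv2.resize(cams.get_image("side")[125:225,205:305],None,fx=6,fy=6,interpolation=cv2.INTER_CUBIC)); 
cv2.imwrite("pics/w3.png",cams.get_image("wrist"));where()
E
```

```text
t 9.8 tcp in case [119.587  -0.791] 166.26466309089113 F [0.435 0.349 0.152] yawerr tool y vs -case y -0.004997428105306456
case x,z in tool [-0.    -0.005 -1.   ] [-1. -0.  0.]
```

View pics/si5.png

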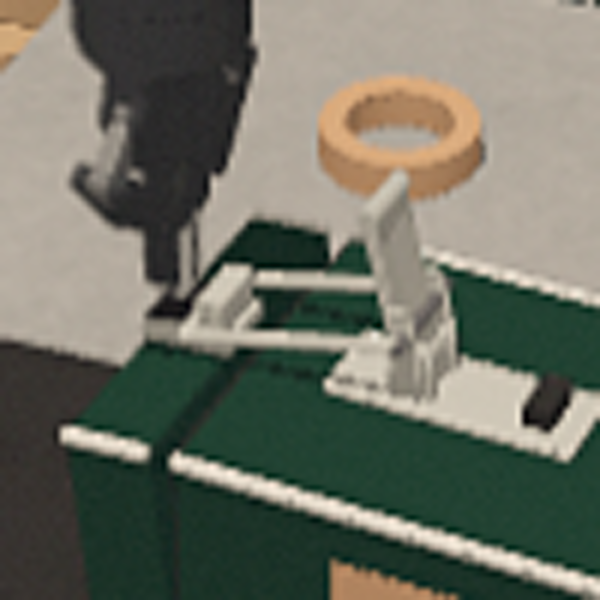

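View pics/w3.png

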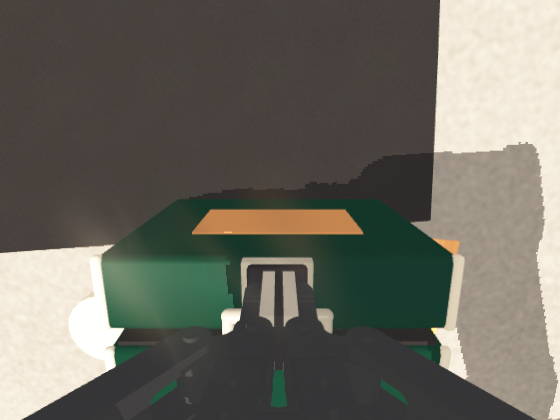

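```bash
python3 -m creep '[[[0.02,0,0],0,1],[[0.02,0,0],0,1]]'; python3 -m creep '[[[0.02,0,0],0,1],[[0.02,0,0],0,1]]'; python3 -m creep '[[[0.02,0,0],0,1],[[0.02,0,0],0,1]]'
```

```text
clock: 10.0
eef_pos: [683.5, -66.6, 164.1]
tool_rot: [-0.089, 1.57, 2.972]
force: [0.3, -0.1, 0.9]
width: -0.1
clock: 10.2
eef_pos: [683.8, -66.7, 162.3]
tool_rot: [-3.029, 1.57, 0.032]
force: [-0.2, 0.4, 0.6]
width: -0.0
clock: 10.4
eef_pos: [683.9, -66.7, 161.9]
tool_rot: [3.086, 1.57, -0.136]
force: [-2.1, 0.1, 7.4]
width: 0.1
```

```bash
python3 -m creep '[[[0.02,0,0],0,1],[[0.02,0,0],0,1]]'; python3 -m creep '[[[0.02,0,0],0,1],[[0.02,0,0],0,1]]'
```

```text
clock: 10.6
eef_pos: [684.0, -66.7, 161.6]
tool_rot: [3.056, 1.569, -0.166]
force: [-5.1, -0.0, 17.3]
width: 0.1
clock: 10.8
eef_pos: [684.0, -66.7, 161.3]
tool_rot: [3.045, 1.568, -0.177]
force: [-8.2, 0.9, 25.3]
width: 0.2
```

```bash
python3 -m creep '[[[-0.05,0,0],0,1],[[-0.1,0,0],0,1],[[-0.4,0,0],0,1],[[-0.8,0,0],0,1],[[-1,0,0],0,1]]';  python3 -m creep '[[[-0.4,0,0.2],0,1],[[-0.8,0,0.5],0,1],[[-1,0,0.5],0,1],[[-1,0,0.5],0,1],[[-1,0,0.5],0,1]]'; python3 - <<'E'
from h import *
cal=cams.get_calibration("wrist");im=cams.get_image("wrist");cv2.imwrite("pics/w4.png",im);pickle.dump(cal,open("w4.pkl","wb"))
cv2.imwrite("pics/w4z.png",cv2.resize(im[100:300,170:390],None,fx=3,fy=3,interpolation=cv2.INTER_CUBIC)[:600])
cv2.imwrite("pics/si6.png",cv2.resize(cams.get_image("side")[125:225,205:305],None,fx=6,fy=6,interpolation=cv2.INTER_CUBIC)); 
where()
E
```

```text
clock: 11.3
eef_pos: [685.0, -66.7, 259.3]
tool_rot: [-3.089, 1.567, -0.028]
force: [0.7, 0.3, -0.3]
width: 0.1
clock: 11.8
eef_pos: [633.7, -62.7, 356.0]
tool_rot: [0.035, 1.571, 3.096]
force: [-0.7, -0.4, -0.3]
width: 0.2
t 11.9 tcp in case [69.043 -0.57 ] 354.40807699550226 F [-0.045  0.509  0.094] yawerr tool y vs -case y -0.004874059878352988
case x,z in tool [-0.003 -0.005 -1.   ] [-1.     0.     0.003]
```

View pics/si6.png

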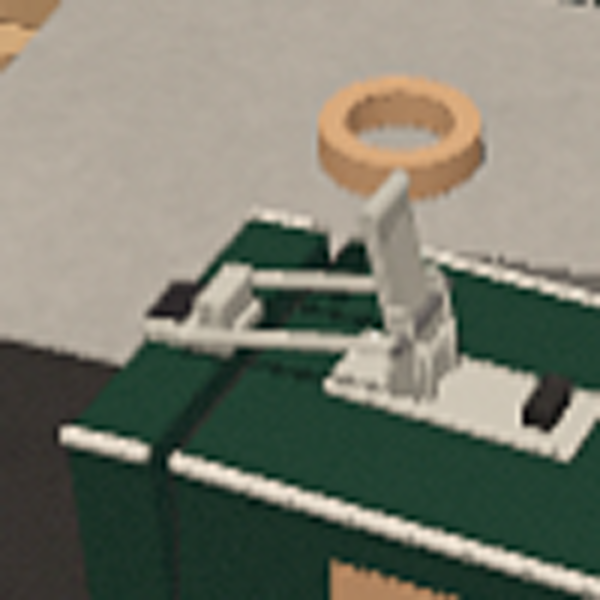

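View pics/w4z.png

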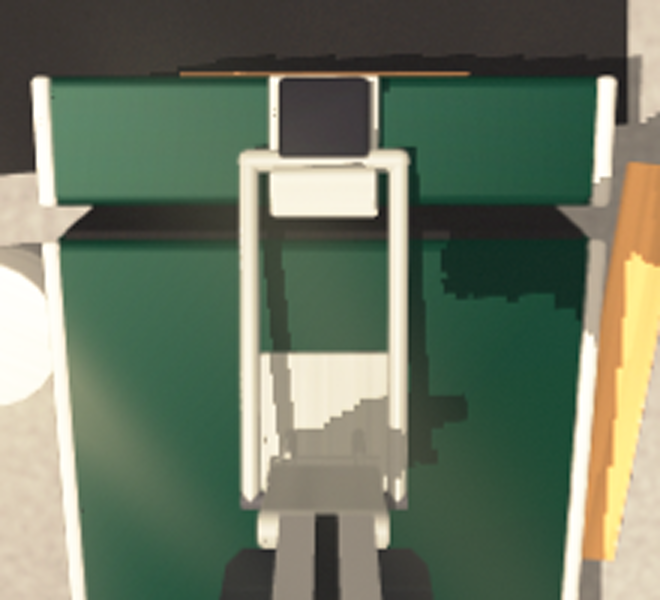

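```bash
python3 -m creep '[[[0.4,0,0],0,1],[[0.8,0,0],0,1],[[1,0,0],0,1]]'; python3 -m creep '[[[0.2,0,0],0,1],[[0.25,0,0],0,1],[[0.25,0,0.15],0,1],[[0.25,0,0.25],0,1],[[0.25,0,0.3],0,1],[[0.25,0,0.35],0,1],[[0.25,0,0.35],0,1]]'; python3 - <<'E'
from h import *
where()
E
```

```text
clock: 12.2
eef_pos: [631.1, -62.6, 250.9]
tool_rot: [0.014, 1.562, 3.075]
force: [-0.5, -0.0, -1.1]
width: -0.3
clock: 12.9
eef_pos: [598.8, -59.9, 231.9]
tool_rot: [3.088, 1.57, -0.134]
force: [0.1, -0.0, -0.0]
width: -0.1
t 12.9 tcp in case [34.495 -0.375] 231.8741736471945 F [ 0.127 -0.015 -0.006] yawerr tool y vs -case y -0.004964889852391741
case x,z in tool [ 0.001 -0.005 -1.   ] [-1.     0.    -0.001]
```

```bash
python3 -m creep '[[[0.02,0,0.05],0,1],[[0.02,0,0.1],0,1],[[0.02,0,0.15],0,1],[[0.02,0,0.2],0,1],[[0.02,0,0.25],0,1],[[0.02,0,0.3],0,1]]'; python3 - <<'E'
from h import *
where()
E
```

```text
clock: 13.5
eef_pos: [569.4, -57.5, 229.5]
tool_rot: [-3.093, 1.569, -0.032]
force: [4.5, -0.6, -1.0]
width: -0.1
t 13.5 tcp in case [ 4.958 -0.197] 229.45297031944057 F [ 4.502 -0.644 -0.977] yawerr tool y vs -case y -0.004911102261047073
case x,z in tool [ 0.002 -0.005 -1.   ] [-1.    -0.    -0.002]
```

```bash
python3 -m creep '[[[0.0,0,0.06],0,1],[[0.02,0,0.12],0,1],[[0.04,0,0.18],0,1],[[0.07,0,0.235],0,1],[[0.07,0,0.235],0,1]]'; python3 - <<'E'
from h import *
where()
E
```

```text
clock: 14.0
eef_pos: [545.9, -55.6, 223.0]
tool_rot: [-3.128, 1.569, -0.066]
force: [4.0, -0.6, 4.4]
width: 0.2
t 14.0 tcp in case [-18.614  -0.079] 222.9618105558665 F [ 4.037 -0.638  4.414] yawerr tool y vs -case y -0.004926517016746956
case x,z in tool [ 0.002 -0.005 -1.   ] [-1.    -0.    -0.002]
```

```bash
python3 -m creep '[[[0.03,0,0.05],0,1],[[0.07,0,0.1],0,1],[[0.115,0,0.15],0,1],[[0.16,0,0.19],0,1],[[0.16,0,0.19],0,1]]'; python3 - <<'E'
from h import *
cv2.imwrite("pics/si7.png",cv2.resize(cams.get_image("side")[105:275,195:360],None,fx=3.5,fy=3.5,interpolation=cv2.INTER_CUBIC)); 
where()
E
```

```text
clock: 14.5
eef_pos: [525.5, -53.9, 206.1]
tool_rot: [0.027, 1.569, 3.089]
force: [0.6, 0.4, 1.3]
width: -0.2
t 14.55 tcp in case [-39.016  -0.005] 206.07434731765915 F [ 0.405 -0.214  2.058] yawerr tool y vs -case y -0.004946889195579951
case x,z in tool [-0.002 -0.005 -1.   ] [-1.     0.     0.002]
```

View pics/si7.png

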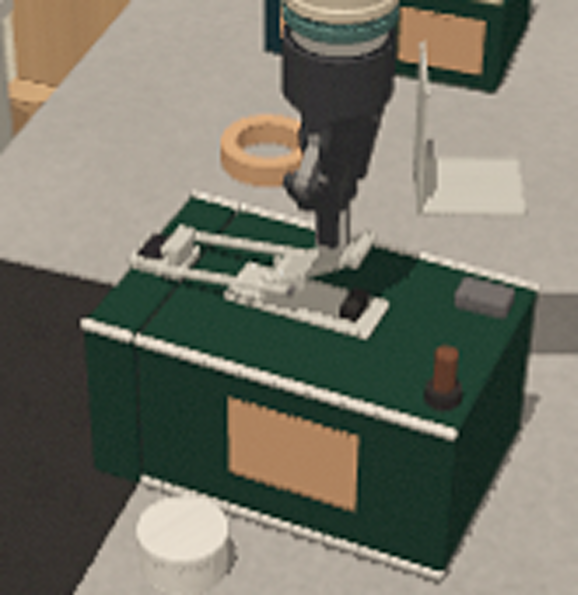

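```bash
python3 -m creep '[[[0.05,0,0.035],0,1],[[0.1,0,0.06],0,1],[[0.15,0,0.08],0,1],[[0.2,0,0.1],0,1],[[0.25,0,0.11],0,1],[[0.27,0,0.11],0,1],[[0.27,0,0.11],0,1]]'; python3 - <<'E'
from h import *
where()
E
```

```text
clock: 15.25
eef_pos: [515.5, -53.3, 178.7]
tool_rot: [0.056, 1.57, 3.117]
force: [0.8, 0.5, -1.0]
width: -0.3
t 15.25 tcp in case [-49.104  -0.043] 178.71097494068528 F [ 0.776  0.502 -0.97 ] yawerr tool y vs -case y -0.004991571166408804
case x,z in tool [-0.001 -0.005 -1.   ] [-1.     0.     0.001]
```

Force is gone, so the lever has probably snapped over centre. I'll press down gently.

```bash
python3 -m creep '[[[0.02,0,0],0,1],[[0.04,0,0],0,1],[[0.04,0,0],0,1]]'; python3 -m creep '[[[0.01,0,0],0,1],[[0.02,0,0],0,1],[[0.02,0,0],0,1]]'
```

```text
clock: 15.55
eef_pos: [515.6, -53.2, 175.1]
tool_rot: [-0.068, 1.571, 2.994]
force: [0.1, -0.3, -0.6]
width: -0.3
clock: 15.85
eef_pos: [515.6, -53.2, 173.2]
tool_rot: [0.034, 1.571, 3.096]
force: [-0.4, 0.4, -0.5]
width: -0.0
```

```bash
python3 -m creep '[[[0.02,0,0],0,1],[[0.02,0,0],0,1],[[0.02,0,0],0,1]]'; python3 -m creep '[[[0.01,0,0],0,1],[[0.01,0,0],0,1]]'
```

```text
clock: 16.15
eef_pos: [515.8, -53.2, 172.8]
tool_rot: [2.88, 1.57, -0.342]
force: [-3.9, 0.6, 13.4]
width: 0.4
clock: 16.35
eef_pos: [515.8, -53.2, 172.7]
tool_rot: [2.867, 1.569, -0.355]
force: [-5.7, 0.6, 20.5]
width: -0.1
```

```bash
python3 -m creep '[[[-0.007,0,0],0,1],[[-0.007,0,0],0,1],[[-0.007,0,0],0,1]]'; python3 -m creep '[[[0,0,0],0,1],[[0,0,0],0,1],[[0,0,0],0,1],[[0,0,0],0,1],[[0,0,0],0,1],[[0,0,0],0,1],[[0,0,0],0,1]]'; python3 - <<'E'
from h import *
where()
E
```

```text
clock: 16.65
eef_pos: [515.8, -53.2, 172.8]
tool_rot: [2.881, 1.57, -0.341]
force: [-4.1, 0.8, 15.1]
width: -0.1
clock: 17.35
eef_pos: [515.8, -53.2, 172.8]
tool_rot: [2.878, 1.57, -0.344]
force: [-3.7, 0.4, 15.5]
width: 0.1
t 17.35 tcp in case [-48.771   0.024] 172.81338729538862 F [-3.689  0.45  15.494] yawerr tool y vs -case y -0.005019268984840508
case x,z in tool [ 0.001 -0.005 -1.   ] [-1.     0.    -0.001]
```

Held a steady 15–16 N. Now I'll lift straight off and check.

```bash
python3 -m creep '[[[-0.05,0,0],0,1],[[-0.3,0,0],0,1],[[-0.7,0,0],0,1],[[-1,0,0],0,1],[[-1,0,0],0,1]]';  python3 -m creep '[[[-0.4,0,0],0,1],[[-0.8,0,-0.2],0,1],[[-1,0,-0.5],0,1],[[-1,0,-0.8],0,1],[[-1,0,-0.8],0,1]]'; python3 - <<'E'
from h import *
cal=cams.get_calibration("wrist");im=cams.get_image("wrist");cv2.imwrite("pics/w9.png",im)
cv2.imwrite("pics/si9.png",cv2.resize(cams.get_image("side")[105:275,195:360],None,fx=3.5,fy=3.5,interpolation=cv2.INTER_CUBIC)); 
R,t=pickle.load(open("case.pkl","rb"));pickle.dump(cal,open("w9.pkl","wb"))
where()
E
```

```text
clock: 17.85
eef_pos: [518.5, -53.3, 275.1]
tool_rot: [-3.125, 1.562, -0.064]
force: [1.0, 0.2, -0.2]
width: -0.0
clock: 18.35
eef_pos: [598.2, -59.8, 369.8]
tool_rot: [-2.914, 1.569, 0.148]
force: [0.0, 0.6, -0.4]
width: 0.3
t 18.45 tcp in case [30.535 -0.295] 369.3155630987293 F [ 0.304 -0.1   -0.322] yawerr tool y vs -case y -0.0048329182188422415
case x,z in tool [-0.003 -0.005 -1.   ] [-1.    -0.     0.003]
```

View pics/w9.png

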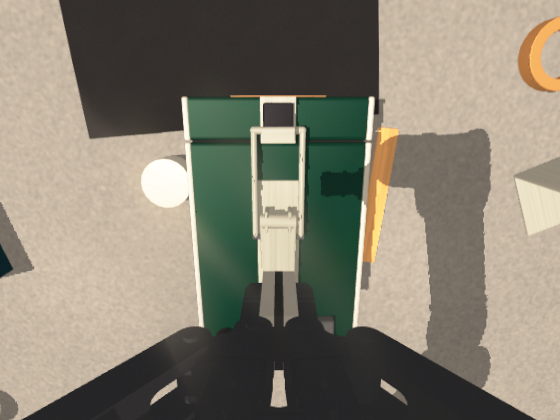

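View pics/si9.png

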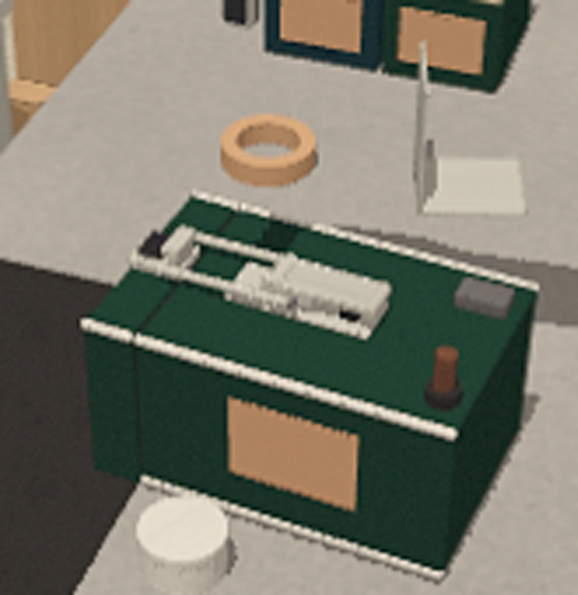

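```bash
python3 - <<'E'
from cell import order
print(order.finish_job())
E
```

```text
the job is handed in; nothing more can be done
None
```

The case is closed and latched, and I handed the job in at about 18.5 s; it reported no verdict.

**What I did**
- I tipped the loop over towards the lid and pushed the lever to its 1.8 stop, at about 24 N.
- I pressed the loop tab down until it stopped hard at 161.5 mm, where 161 mm was expected. The force there was about 27 N.
- I swung the lever back and down with at most about 6 N at the readings until it went over centre.
- I pressed it home, peaking at about 21 N, then held 15–16 N for about 0.9 s and lifted clear.

**Last checks**
- The final pictures show the lever flat, the lid gap closed, and the crossbar on the ledge behind the lip. These were checked by eye only; I took no final measurement of the lid or lever angle.
- The stamp, clip, tin, rule, tape roll and bookend look unmoved where they can be seen. The card box was not in the final pictures.
- The fingers ended about 200 mm above the latch with no contact force.

**Not fully certain**
- I did not catch the snap in the force readings. I judged the bar hooked from the tab's stop height and the pictures.
- The fixed cameras disagreed by about 10 mm in x at first, so I took the case position from the wrist view. It matched the given sizes to about 4 mm.
- Forces were read only at the end of each move, so brief peaks in between could have gone unseen.

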